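# Put the drive parts back in their trays

## Robot

A 6-joint arm with a two-finger parallel gripper is mounted at the origin on the work surface. World frame = base frame: x ahead of the robot, y to its left, z up, the work surface at z = 0. Lengths are in mm, angles in degrees, forces in N, time in s.
With the tool pointing down it reaches from about 250 to 725 mm from the base axis. Payload 9.7 kg.
Tool frame: the origin (TCP) lies midway between the tips of the shut fingers; the grasp point (between the pads) lies 19 mm behind it; z points along the fingers, y is the line along which they close (so a half turn about z gives the same grasp; the last joint's range is limited). The gripper opens to 85 mm and grips with 20 to 120 N. Pads are 22 mm wide; open, the fingers measure 114 mm over their backs; the gripper's body (76 mm by 85 mm) begins 54 mm behind the grasp point. The pads swing forward as they close: fully open they stand 13 mm farther back than shut.
Start: joints at [72.021, 4.979, 10.078, 95.1, 0, 90], TCP at [169.769, 523.14, 231.284] pointing down, gripper open.
Joint ranges: [-179.16, 179.16], [-48.56, 103.87], [-65.8, 70.77], [-126.05, 130.52], [-82.76, 87.17], [-180, 180]. Speed limits (degrees/s): [127.2, 127.2, 147.25, 180, 180, 180].

## Interface

Orientations are given as [roll, pitch, yaw] about the fixed x, y, z axes, in that order (R = Rz(yaw) Ry(pitch) Rx(roll)).
In Python, from rig import arm gives the robot as it stands.
- The arm moves only by the tool arm_command, never from a script. Its argument "steps" is a list of rows, each a list of 5 numbers: the opening, from -1 (shut) to 1 (fully open), then the shift along the tool's x, y, z in mm, then the turn about the tool's z in rad. A call has 1 to 8 rows; each row shifts and turns the commanded pose from where the row before left it, along the tool's axes as they then stand; what a row does not reach is not made up. A row lasts 1/12 s, in which the tool goes at most 41.7 mm and 7.16 degrees, less where a joint would pass 70% of its speed; a pose out of reach is approached as far as the arm can. A call with a gripper value outside its range is refused whole. The fingers move at their own pace and stop on an object; "grip_force" is the grip in N (left out, the last holds). Time passes only in rows, so rows that do not move let the fingers close. It gives the time, the measured TCP pose, the force, the opening and the grip force at its end, in the units of the state.
- arm.sense(): the state, without advancing time (a new reading comes with each control period).
- arm.grab_frame(name): name is "side" or "top" or "wrist"; returns a dict with "image" (400x640x3 uint8, red, green, blue), "z_map" (400x640 float32, mm along the optical axis (not along the pixel's ray), 0 where there is no reading), "fov_y" (degrees; the focal length in pixels is half the picture's height over the tangent of half this angle, whatever the lens; pixels are square), "cx", "cy" (the principal point, pixels), "T" (4x4, takes a point from camera to world coordinates). Camera axes: x right, y up, looking along -z (the intrinsics and any distortion apply to the point x, -y, -z); pixel columns grow to the right and rows downward; lengths in mm; the calibration is good to about 2 mm. A picture is of the moment at which its call begins.
- arm.hand_in(): hands the job in; it is judged then, once.
The state is a dict: "t": time; "joint_positions": joint angles; "qd": joint speeds; "joint_torque": joint torques, N m; "position": TCP position; "eef_rot": TCP orientation; "force": force on the tool from outside, world axes, zero at the start; "torque": the same for the moment, N m; "gripper_width": finger opening in mm; "grasp_force": force on a finger pad.
Only numpy, scipy, OpenCV 4.12 (cv2) and the standard library are available. Lean on these libraries where they do the work, as an engineer would, in place of code of your own. Each camera call takes 0.05 s, during which the arm holds its last target. There are 200 camera calls.

## Task

The class is over: put the loose drive parts back into their parts trays - both gears in the blue tray, both pillow-block bearings in the yellow tray and the jaw coupling in the red tray. Set each one down gently on the floor of the tray's large bay, not on top of another part: gears flat with the hub up, bearings upright on their feet, the coupling standing on end. Leave the screwdriver and the hex key where they lie.

Things in the scene. Friction and masses are not known exactly. Their poses are not given: they have to be found in the camera images.
- gear_steel: larger spur gear, bare silvery steel, 56 mm across the teeth, lying flat with its hub up: toothed rim 14 mm thick, then a round hub 24 mm in diameter standing up to 32 mm above the underside, easily gripped. About 0.28 kg. Origin: centre of the underside; z is its axis, up.
- gear_brass: smaller spur gear, yellow brass, 40 mm across the teeth, lying flat with its hub up: toothed rim 14 mm thick, then a round hub 22 mm in diameter standing up to 30 mm above the underside. About 0.17 kg. Origin: centre of the underside; z is its axis, up.
- bearing_blue: larger pillow-block bearing with a blue painted housing, standing on its foot: foot 76 mm long (y) by 20 mm thick (x) and 10 mm high, with a round housing 39 mm across in the middle, 20 mm thick, up to 42 mm high, whose two flat faces look to +x and -x (grip it across these 20 mm). About 0.24 kg. Origin: centre of the underside; x is along its bore, z up.
- bearing_grey: smaller pillow-block bearing with a bare light-metal housing, standing on its foot: foot 62 mm long (y) by 18 mm thick (x) and 9 mm high, with a round housing 33 mm across in the middle, 18 mm thick, up to 36 mm high, whose two flat faces look to +x and -x (grip it across these 18 mm). About 0.14 kg. Origin: centre of the underside; x is along its bore, z up.
- coupling: jaw coupling standing on end: two silvery aluminium halves with a red plastic spider between, a cylinder 32 mm in diameter and 46 mm high. About 0.09 kg. Origin: centre of the underside; z is its axis, up.
- tray_blue: blue plastic parts tray, fixed to the desk. Its main bay is open-topped, 140 mm (tray x) by 130 mm (tray y) inside, with walls 4 mm thick whose tops are 32 mm above the desk; the bay floor is 4 mm above the desk and empty at the start. Behind the bay (+x side) is a narrow 38 mm bay full of small brass pinions up to 22 mm high (no room for these parts there). Origin: underside, below the middle of the main bay; z up. Place for the two gears.
- tray_yellow: yellow plastic parts tray, fixed to the desk. Its main bay is open-topped, 140 mm (tray x) by 130 mm (tray y) inside, with walls 4 mm thick whose tops are 32 mm above the desk; the bay floor is 4 mm above the desk and empty at the start. Behind the bay (+x side) is a narrow 38 mm bay full of small ball bearings up to 22 mm high (no room for these parts there). Origin: underside, below the middle of the main bay; z up. Place for the two pillow-block bearings.
- tray_red: red plastic parts tray, fixed to the desk. Its main bay is open-topped, 140 mm (tray x) by 130 mm (tray y) inside, with walls 4 mm thick whose tops are 32 mm above the desk; the bay floor is 4 mm above the desk and empty at the start. Behind the bay (+x side) is a narrow 38 mm bay full of red and orange coupling spiders up to 22 mm high (no room for these parts there). Origin: underside, below the middle of the main bay; z up. Place for the jaw coupling.
- hex_key: L-shaped dark steel hex key lying flat on the desk among the parts, 6 mm thick: long arm 72 mm along its y, short arm 25 mm towards its +x from the +y end. Origin: underside, near the middle of the long arm. To be left where it is.
- screwdriver: stubby screwdriver with an orange handle lying on the desk among the parts, 100 mm long along its x (tip to +x), handle up to 26 mm thick. Origin: underside, middle of its length. To be left where it is.

How it is judged (in metres and radians):
At the end, for the whole second after the job is handed in: Each part's centre is inside the large bay of its own tray (both gears: blue; both bearings: yellow; coupling: red), its underside on the bay floor (within 5 mm), its own axis within 7 degrees of upright (gears flat with hub up, bearings on their feet, coupling on end), released and at rest (x of gear_steel in the frame of tray_blue between -0.065 and 0.065 m and y of gear_steel in the frame of tray_blue between -0.06 and 0.06 m and z of gear_steel in the frame of tray_blue between 0 and 0.009 m and angle between each of gear_steel, gear_brass, bearing_blue, bearing_grey, coupling's own z axis and vertical below 0.12 rad and linear speed of each of gear_steel, gear_brass, bearing_blue, bearing_grey, coupling below 0.02 m/s and x of gear_brass in the frame of tray_blue between -0.065 and 0.065 m and y of gear_brass in the frame of tray_blue between -0.06 and 0.06 m and z of gear_brass in the frame of tray_blue between 0 and 0.009 m and x of bearing_blue in the frame of tray_yellow between -0.065 and 0.065 m and y of bearing_blue in the frame of tray_yellow between -0.06 and 0.06 m and z of bearing_blue in the frame of tray_yellow between 0 and 0.009 m and x of bearing_grey in the frame of tray_yellow between -0.065 and 0.065 m and y of bearing_grey in the frame of tray_yellow between -0.06 and 0.06 m and z of bearing_grey in the frame of tray_yellow between 0 and 0.009 m and x of coupling in the frame of tray_red between -0.065 and 0.065 m and y of coupling in the frame of tray_red between -0.06 and 0.06 m and z of coupling in the frame of tray_red between 0 and 0.009 m); the robot touches nothing.
It fails at once if the hex key is shifted by more than 25 mm (distance of hex_key from where it was at the start of the episode above 0.025 m).
It fails at once if the screwdriver is shifted by more than 25 mm (distance of screwdriver from where it was at the start of the episode above 0.025 m).
It fails at once if a part is dropped into its tray: it moves faster than 0.5 m/s while less than 20 mm above the bay floor ((horizontal distance between gear_steel and tray_blue below 0.07 m and z of gear_steel in the frame of tray_blue below 0.024 m and linear speed of gear_steel above 0.5 m/s) or (horizontal distance between gear_brass and tray_blue below 0.07 m and z of gear_brass in the frame of tray_blue below 0.024 m and linear speed of gear_brass above 0.5 m/s) or (horizontal distance between bearing_blue and tray_yellow below 0.07 m and z of bearing_blue in the frame of tray_yellow below 0.024 m and linear speed of bearing_blue above 0.5 m/s) or (horizontal distance between bearing_grey and tray_yellow below 0.07 m and z of bearing_grey in the frame of tray_yellow below 0.024 m and linear speed of bearing_grey above 0.5 m/s) or (horizontal distance between coupling and tray_red below 0.07 m and z of coupling in the frame of tray_red below 0.024 m and linear speed of coupling above 0.5 m/s)).
It also fails if it takes over 122 s, if anything falls off the work surface, if the arm or the gripper's body presses on something with over 40 N, if the wrist force passes 120 N, or if a joint passes its speed limit or range.

## Working session

There is one attempt and no reset: what is moved stays moved. The work goes in short steps, Python scripts to look and compute and a tool call to move; the robot and the scene stay as the last step left them, time stands still between calls to the robot, and variables do not carry over. Pictures are saved under pics/ and viewed, at most 14 in all, crops included, and the job is handed in when it is done.

Besides the shell and the picture viewer there is one more tool, called after "Request:" as a command line: name --pt "numbers of a row" for each row, then --argument value for the rest. arm_command: Moves the arm, as the interface text tells. Its arguments: {"type":"object","properties":{"steps":{"type":"array","items":{"type":"array","items":{"type":"number"}}},"grip_force":{"type":"number"}},"required":["steps"]}

```bash
mkdir -p pics; ls; cat > h.py <<'E'
import numpy as np, cv2
from rig import arm
def grab(name,fn=None):
    f=arm.grab_frame(name)
    if fn: cv2.imwrite('pics/'+fn,cv2.cvtColor(f['image'],cv2.COLOR_RGB2BGR))
    return f
def cloud(f):
    z=f['z_map']; h,w=z.shape; F=h/2/np.tan(np.radians(f['fov_y'])/2)
    v,u=np.mgrid[:h,:w]
    P=np.stack([(u-f['cx'])/F*z,-(v-f['cy'])/F*z,-z,np.ones_like(z)],-1)
    return (P@np.array(f['T']).T)[...,:3]
E
python3 - <<'E'
from h import *
for n in('top','side'):
    f=grab(n,n+'1.png'); print(n,f['fov_y'],f['cx'],f['cy'],np.round(f['T'],3).tolist(),[k for k in f])
    np.savez(''+n+'.npz',P=cloud(f),I=f['image'],z=f['z_map'])
    P=cloud(f);print((f['z_map']>0).mean(),P[200,320],P[350,100])
print(arm.sense())
E
```

```text
pics
top 43.34651016442683 324.6488981023401 208.46834876771348 [[-0.019, 0.997, -0.075, 465.137], [-1.0, -0.02, -0.024, -13.755], [-0.025, 0.075, 0.997, 1067.726], [0.0, 0.0, 0.0, 1.0]] ['image', 'z_map', 'fov_y', 'cx', 'cy', 'T']
0.99587109375 [561.10143285  20.19946974  32.04448452] [256.23628137 491.02639912  -0.63343639]
side 54.951187207939824 316.68665654314367 195.78868179333344 [[0.639, 0.594, -0.489, 115.718], [-0.769, 0.482, -0.419, -373.766], [-0.014, 0.644, 0.765, 684.677], [0.0, 0.0, 0.0, 1.0]] ['image', 'z_map', 'fov_y', 'cx', 'cy', 'T']
0.99626171875 [550.19351583 -10.71235429  -3.46699447] [ 64.62519105 -66.246937   211.22326247]
{'t': 0.1, 'joint_positions': array([ 7.20209060e+01,  5.00926819e+00,  1.00385475e+01,  9.51005889e+01,
       -5.09590851e-04,  9.00013735e+01]), 'qd': array([-0.04920184, -0.04114865,  0.1466814 , -0.00908214, -0.00243076,
        0.05643504]), 'joint_torque': array([ 4.90242455e-04, -5.21560836e+01,  4.65654159e+01,  1.61118078e-02,
       -3.21384967e-06,  7.05549859e-07]), 'position': array([169.70466275, 522.93821652, 230.6373151 ]), 'eef_rot': array([-1.79928690e+02,  5.11299869e-04,  1.62019533e+02]), 'force': array([-0.41501416, -0.6065856 , -0.88413887]), 'torque': array([ 0.01065824, -0.00489706, -0.01763278]), 'grasp_force': 0.0, 'gripper_width': 85.6803807536967}
```

View pics/top1.png

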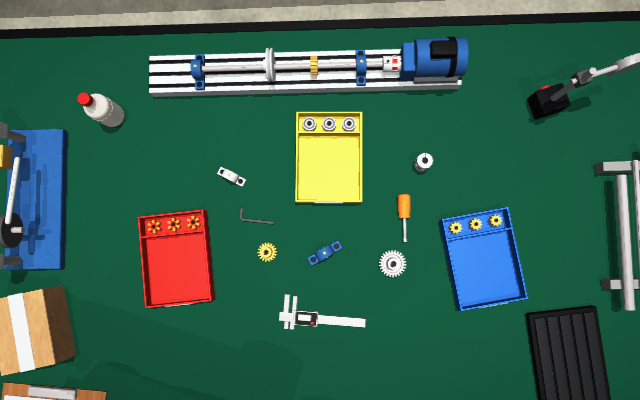

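View pics/side1.png

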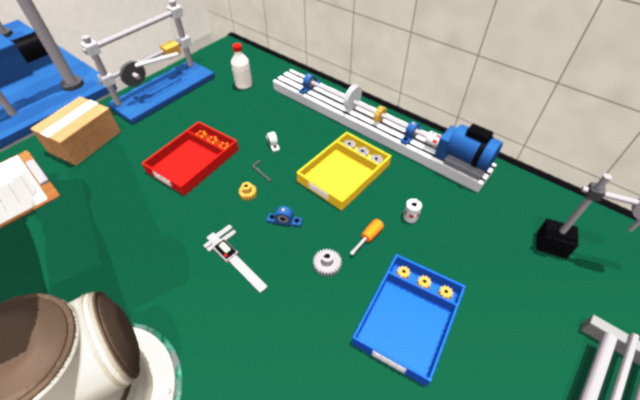

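The top view shows: grey bearing (231,176), brass gear (267,252), blue bearing (325,252), steel gear (392,263), coupling (424,161), screwdriver (404,215), hex key (255,217), and trays red (176,258), yellow (329,157) and blue (484,258). The side view shows the same layout; nothing is in the bays.

```bash
python3 - <<'E'
from h import *
d=np.load('top.npz');P=d['P'];I=d['I']
rois=dict(grey=(231,176,22),brass=(267,252,14),blueb=(325,252,24),steel=(392,263,20),coup=(424,161,16),driver=(404,217,32),hexk=(256,217,20))
for n,(u,v,r) in rois.items():
    Q=P[v-r:v+r,u-r:u+r].reshape(-1,3); zmin=4 if n!='hexk' else 3
    if n=='driver': Q=P[v-r:v+r,u-14:u+14].reshape(-1,3)
    q=Q[Q[:,2]>zmin]; b=cv2.minAreaRect(q[:,:2].astype(np.float32))
    t=q[q[:,2]>q[:,2].max()-6]
    tb=cv2.minAreaRect(t[:,:2].astype(np.float32))
    c=q[:,:2]-q[:,:2].mean(0); w,V=np.linalg.eigh(c.T@c); a=np.degrees(np.arctan2(V[1,1],V[0,1]))
    print(n,len(q),'zmax %.1f'%q[:,2].max(),'rect',np.round(b[0]),np.round(b[1]),'long axis %.1f'%a,'top',np.round(tb[0]),np.round(tb[1]),'desk',np.round(np.median(Q[Q[:,2]<3][:,2]),1))
J=I.astype(int)
for n,(u,v),c in(('red',(176,258),(0,)),('yel',(329,157),(0,1)),('blu',(484,258),(2,))):
    s=np.s_[v-60:v+60,u-52:u+52]
    o=[k for k in range(3) if k not in c]
    m=(J[s][...,c].min(-1)>J[s][...,o].max(-1)+50)&(P[s][...,2]>24)&(P[s][...,2]<45)
    q=P[s][m]; b=cv2.minAreaRect(q[:,:2].astype(np.float32)); print(n,m.sum(),np.round(cv2.boxPoints(b)).tolist(),np.round(b[1]),'z',np.percentile(q[:,2],50), 'floor',P[v,u])
E
```

```text
grey 269 zmax 1067.7 rect [552. 123.] [316.  67.] long axis 55.8 top [465. -14.] [0. 0.] desk -1.0
brass 258 zmax 1067.7 rect [471.  72.] [ 47. 166.] long axis 96.9 top [465. -14.] [0. 0.] desk -0.5
blueb 385 zmax 1067.7 rect [450.  13.] [73. 91.] long axis 120.2 top [465. -14.] [0. 0.] desk -0.6
steel 520 zmax 1067.7 rect [455. -94.] [147.  69.] long axis 67.4 top [465. -14.] [0. 0.] desk -0.6
coup 260 zmax 1067.7 rect [ 551. -124.] [ 62. 272.] long axis 133.3 top [465. -14.] [0. 0.] desk -0.9
driver 374 zmax 1067.7 rect [527. -97.] [121. 169.] long axis 162.3 top [465. -14.] [0. 0.] desk -0.7
hexk 160 zmax 1067.7 rect [523.  91.] [224.  85.] long axis 69.5 top [465. -14.] [0. 0.] desk -0.6
red 926 [[345.0, 386.0], [358.0, 246.0], [548.0, 264.0], [535.0, 403.0]] [191. 140.] z 30.613088468905516 floor [446.56524023 329.32304344   2.27707514]
yel 818 [[556.0, -64.0], [746.0, -69.0], [749.0, 68.0], [560.0, 73.0]] [137. 190.] z 30.845757017269193 floor [6.55812818e+02 2.64634359e-01 2.34454522e+00]
blu 760 [[330.0, -258.0], [353.0, -396.0], [540.0, -366.0], [518.0, -228.0]] [190. 139.] z 31.274895897010765 floor [ 434.87889245 -320.26002442    0.6052151 ]
```

```bash
cat > m.py <<'E'
from h import *
rois=dict(grey=(231,176,24),brass=(267,252,14),blueb=(325,252,24),steel=(392,263,18),coup=(424,161,16),driver=(404,217,32),hexk=(256,217,20))
def meas(P,rois):
  for n,(u,v,r) in rois.items():
    Q=P[v-r:v+r,u-r:u+r].reshape(-1,3)
    if n=='driver': Q=P[v-r:v+r,u-14:u+14].reshape(-1,3)
    q=Q[(Q[:,2]>(2.5 if n=='hexk' else 4))&(Q[:,2]<100)]
    t=q[q[:,2]>np.percentile(q[:,2],97)-6]
    R=lambda x:[np.round(k,1) for k in cv2.minAreaRect(x[:,:2].astype(np.float32))[:2]]
    c=q[:,:2]-q[:,:2].mean(0); w,V=np.linalg.eigh(c.T@c)
    print(n,len(q),'zmax %.1f'%q[:,2].max(),'rect',*R(q),'long axis %.1f'%np.degrees(np.arctan2(V[1,1],V[0,1])),'top',*R(t),np.round(t.mean(0),1))
E
python3 - <<'E'
from m import *
meas(np.load('top.npz')['P'],rois)
E
```

```text
grey 261 zmax 39.2 rect [621.4 204.3] [86.1 95.7] long axis 58.0 top [618.5 209.8] [23.  18.1] [618.2 209.6  34.3]
brass 257 zmax 34.2 rect [459.3 131.1] [41.9 48.6] long axis 159.3 top [457.  133.9] [20.9 18.5] [457.1 134.3  29.8]
blueb 367 zmax 47.0 rect [450.3  13.1] [73.5 91.3] long axis 120.7 top [452.8  13.5] [19.5 27.9] [452.3  13.8  40.3]
steel 513 zmax 36.7 rect [ 427.8 -126. ] [55.4 54.7] long axis -173.1 top [ 428.2 -126.2] [22.8 22. ] [ 428.  -126.3   31.6]
coup 255 zmax 49.8 rect [ 634.9 -195. ] [65.6 38.1] long axis 87.4 top [ 636.6 -195. ] [29.7 30.1] [ 637.1 -194.9   45.4]
driver 369 zmax 30.3 rect [ 528.6 -153.5] [ 54.5 123. ] long axis 179.4 top [ 546.8 -153.6] [21.2 48.4] [ 547.7 -153.7   23.9]
hexk 194 zmax 9.5 rect [531.5 160.2] [81.3 83.3] long axis 64.9 top [531.5 160.2] [81.3 83.3] [528.3 163.6   4.3]
```

Request:
arm_command --pt "0.1 0 0 0 0.12" --pt "0.1 0 0 0 0.12" --pt "0.1 0 0 0 0.12" --pt "0.1 0 0 0 0.12" --pt "0.1 0 0 0 0.12" --pt "0.1 0 0 0 0.12" --pt "0.1 0 0 0 0.12" --pt "0.1 0 0 0 0.12" --grip_force 40

```text
t: 0.77
position: [169.7, 523.0, 230.8]
eef_rot: [-180.0, 0.0, 106.7]
force: [-1.2, -1.1, 0.1]
gripper_width: 46.8
grasp_force: 0.0
```

Request:
arm_command --pt "0.1 0 0 0 0.12" --pt "0.1 0 0 0 0.12" --pt "0.1 0 0 0 0.057" --pt "0.1 0 0 0 0" --pt "0.1 -25 15 10 0" --pt "0.1 -30 20 10 0" --pt "0.1 -30 20 10 0" --pt "0.1 0 0 0 0"

```text
t: 1.43
position: [226.4, 433.7, 199.4]
eef_rot: [-180.0, 0.2, 90.0]
force: [-1.2, -0.8, 0.2]
gripper_width: 46.9
grasp_force: 0.0
```

Request:
arm_command --pt "0.1 -30 23 5 0" --pt "0.1 -30 23 5 0" --pt "0.1 -30 23 5 0" --pt "0.1 -30 23 5 0" --pt "0.1 -30 23 5 0" --pt "0.1 -30 23 5 0" --pt "0.1 -30 23 5 0" --pt "0.1 -30 23 5 0"

```text
t: 2.1
position: [409.5, 196.6, 161.2]
eef_rot: [180.0, -0.0, 90.1]
force: [0.7, 1.3, -0.1]
gripper_width: 47.1
grasp_force: 0.0
```

Request:
arm_command --pt "0.1 -30 24 5 0" --pt "0.1 -30 24 5 0" --pt "0.1 0 0 0 0" --pt "0.1 0 0 0 0" --pt "0.1 0 0 0 0"

```text
t: 2.52
position: [456.6, 138.2, 151.2]
eef_rot: [-180.0, -0.0, 90.0]
force: [0.5, -0.7, 0.2]
gripper_width: 46.9
grasp_force: 0.0
```

```bash
cat > w.py <<'E'
import sys
from h import *
f=grab('wrist',sys.argv[1]); s=arm.sense(); P=cloud(f); z=P[...,2]
print(np.round(s['position'],1),np.round(s['eef_rot'],1),s['gripper_width'],np.round(f['T'],2).tolist())
np.savez('wrist.npz',P=P,I=f['image'])
E
python3 w.py w1.png
```

```text
[456.4 138.8 151.4] [-180.    -0.    90.1] 47.11220872547209 [[1.0, -0.0, -0.0, 455.51], [0.0, 0.95, 0.3, 214.63], [0.0, -0.3, 0.95, 294.25], [0.0, 0.0, 0.0, 1.0]]
```

View pics/w1.png

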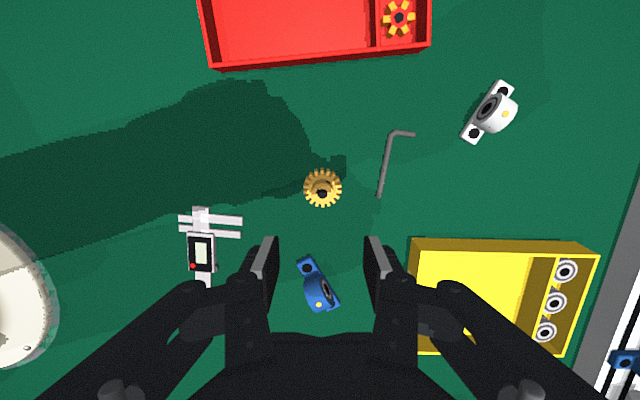

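The wrist view shows the brass gear at (322,188) between the line of the fingers, hex key at (390,165), grey bearing at (490,110), blue bearing at (322,290). I measure these closer.

```bash
python3 - <<'E'
from h import *
d=np.load('wrist.npz');P=d['P'];I=d['I'].astype(int)
def show(n,u0,u1,v0,v1,lo,hi):
    Q=P[v0:v1,u0:u1].reshape(-1,3);q=Q[(Q[:,2]>lo)&(Q[:,2]<hi)]
    r=cv2.minAreaRect(q[:,:2].astype(np.float32)); print(n,len(q),np.round(r[0],1),np.round(r[1],1),round(r[2],1),np.round(q.mean(0),1))
print('desk',np.median(P[330,180:200,2]),np.median(P[220,300:340,2]))
show('brass hub',295,350,160,215,24,40); show('brass rim',295,350,160,215,8,18)
show('blue top',290,342,252,320,36,50); show('blue foot',290,342,252,320,6,13); show('blue all',290,342,252,320,5,50)
show('grey top',455,525,75,150,30,50); show('grey foot',455,525,75,150,5,12);show('grey all',455,525,75,150,5,50)
show('hex',372,420,125,202,3,10)
E
```

```text
desk 210.95885604688078 0.6272044440166269
brass hub 397 [456.2 133.5] [20.8 21.7] 1.2 [456.4 134.4  30.5]
brass rim 579 [456.4 133.6] [39.3 39.4] 82.8 [456.3 137.1  14.1]
blue top 431 [452.2  13.6] [20.5 29.9] 29.3 [451.6  16.   40.5]
blue foot 444 [452.4  13.4] [20. 76.] 28.8 [448.2  25.7  10.4]
blue all 1319 [452.5  13.5] [20.9 75.9] 29.2 [450.4  22.1  25.3]
grey top 665 [617.7 209.3] [27.  19.2] 65.2 [616.6 209.2  34.4]
grey foot 662 [617.6 209.4] [61.8 18.1] 61.7 [614.8 209.1   9. ]
grey all 1820 [617.8 209.4] [61.8 19.4] 62.1 [614.5 209.2  21.9]
hex 516 [533.3 155.9] [74.2 28.3] 82.4 [526.3 165.4   6. ]
```

Request:
arm_command --pt "0.1 -4.5 0 20 0" --pt "0.1 0 0 35 0" --pt "0.1 0 0 35 0" --pt "0.1 0 0 25 0" --pt "0.1 0 0 12 0" --pt "0.1 0 0 5 0" --pt "0.1 0 0 0 0" --pt "0.1 0 0 0 0"

```text
t: 3.23
position: [457.4, 134.3, 20.8]
eef_rot: [179.9, -0.0, 90.1]
force: [0.7, 0.1, -0.0]
gripper_width: 47.0
grasp_force: 0.0
```

Request:
arm_command --pt "-1 0 0 0 0" --pt "-1 0 0 0 0" --pt "-1 0 0 0 0" --pt "-1 0 0 0 0" --pt "-1 0 0 0 0" --pt "-1 0 0 0 0"

```text
t: 3.73
position: [457.7, 134.0, 21.0]
eef_rot: [179.9, -0.1, 90.0]
force: [-1.9, -0.0, 6.5]
gripper_width: 19.6
grasp_force: 38.9
```

Request:
arm_command --pt "-1 0 0 -5 0" --pt "-1 0 0 -10 0" --pt "-1 0 0 -20 0" --pt "-1 0 0 -30 0" --pt "-1 0 0 -30 0" --pt "-1 -10 0 -10 0" --pt "-1 -20 0 0 0" --pt "-1 -30 -3 0 0"

```text
t: 4.4
position: [454.5, 73.8, 125.5]
eef_rot: [179.9, -0.0, 90.1]
force: [0.5, 0.4, -2.6]
gripper_width: 19.5
grasp_force: 39.4
```

Request:
arm_command --pt "-1 -38 -5 0 0" --pt "-1 -38 -5 0 0" --pt "-1 -38 -5 0 0" --pt "-1 -38 -5 0 0" --pt "-1 -38 -5 0 0" --pt "-1 -38 -5 0 0" --pt "-1 -38 -5 0 0" --pt "-1 -38 -5 0 0"

```text
t: 5.07
position: [412.6, -232.5, 124.5]
eef_rot: [180.0, 0.0, 90.0]
force: [0.9, 0.2, -1.9]
gripper_width: 19.1
grasp_force: 39.5
```

Request:
arm_command --pt "-1 -30 -5 0 0" --pt "-1 -15 0 0 0" --pt "-1 -6 0 0 0" --pt "-1 0 0 0 0" --pt "-1 0 0 0 0" --pt "-1 0 0 0 0"

```text
t: 5.57
position: [408.8, -280.4, 124.3]
eef_rot: [-180.0, -0.0, 90.1]
force: [0.2, -0.1, -1.2]
gripper_width: 19.7
grasp_force: 39.4
```

```bash
python3 w.py w2.png; python3 - <<'E'
from h import *
s=arm.sense();print(s['force'],s['grasp_force'])
E
```

```text
[ 408.9 -280.3  124.3] [-180.    -0.    90.1] 19.605927516989677 [[1.0, -0.0, -0.0, 407.64], [0.0, 0.95, 0.3, -204.05], [0.0, -0.3, 0.95, 267.4], [0.0, 0.0, 0.0, 1.0]]
[-0.75370761  0.27061315 -2.3372621 ] 39.43904221057892
```

View pics/w2.png

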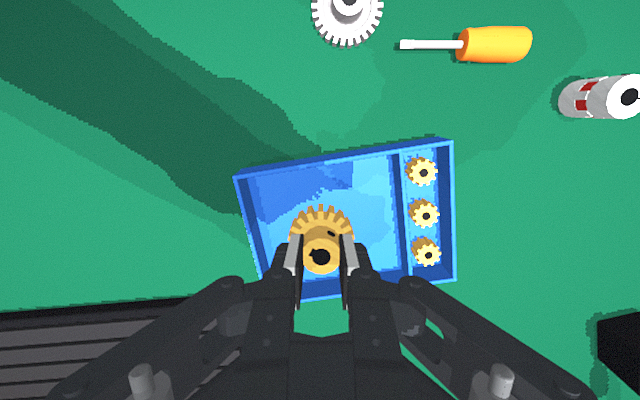

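The brass gear is held level at (322,235), above the blue bay (floor about 250–400 × 165–290), in its +y half.

Request:
arm_command --pt "-1 0 0 20 0" --pt "-1 0 0 30 0" --pt "-1 0 0 20 0" --pt "-1 0 0 10 0" --pt "-1 0 0 8 0" --pt "-1 0 0 5 0" --pt "-1 0 0 2 0" --pt "-1 0 0 0 0"

```text
t: 6.28
position: [409.1, -281.4, 29.8]
eef_rot: [180.0, 0.0, 90.0]
force: [-0.5, 0.8, -2.1]
gripper_width: 19.7
grasp_force: 39.4
```

Request:
arm_command --pt "-1 0 0 1 0" --pt "-1 0 0 1 0" --pt "-1 0 0 1 0" --pt "-1 0 0 0 0" --pt "-1 0 0 0 0"

```text
t: 6.7
position: [408.8, -281.4, 26.4]
eef_rot: [180.0, 0.0, 90.0]
force: [-0.2, 0.8, -2.2]
gripper_width: 19.9
grasp_force: 39.4
```

Request:
arm_command --pt "-1 0 0 0.7 0" --pt "-1 0 0 0.7 0" --pt "-1 0 0 0.7 0" --pt "-1 0 0 0 0" --pt "-1 0 0 0 0"

```text
t: 7.12
position: [408.8, -281.5, 25.0]
eef_rot: [180.0, 0.0, 90.0]
force: [-2.7, 2.0, 6.1]
gripper_width: 19.5
grasp_force: 40.2
```

Request:
arm_command --pt "0.1 0 0 0 0" --pt "0.1 0 0 0 0" --pt "0.1 0 0 0 0" --pt "0.1 0 0 -10 0" --pt "0.1 0 0 -25 0" --pt "0.1 0 0 -35 0" --pt "0.1 10 0 -30 0" --pt "0.1 25 4 0 0"

```text
t: 7.78
position: [414.5, -248.8, 130.9]
eef_rot: [179.6, 0.3, 89.9]
force: [1.4, 0.6, 0.1]
gripper_width: 47.0
grasp_force: 0.0
```

Request:
arm_command --pt "0.1 35 5 0 0" --pt "0.1 35 5 0 0" --pt "0.1 30 5 0 0" --pt "0.1 15 0 0 0" --pt "0.1 5.5 0 0 0" --pt "0.1 0 0 0 0" --pt "0.1 0 0 0 0"

```text
t: 8.37
position: [427.9, -126.2, 124.6]
eef_rot: [180.0, 0.0, 90.0]
force: [0.1, -0.5, -0.2]
gripper_width: 46.8
grasp_force: 0.0
```

```bash
python3 w.py w3.png; python3 - <<'E'
from h import *
P=np.load('wrist.npz')['P'];v,u=np.mgrid[:400,:640]
def show(n,x,y,r,lo,hi):
    q=P[(np.hypot(P[...,0]-x,P[...,1]-y)<r)&(P[...,2]>lo)&(P[...,2]<hi)]
    r=cv2.minAreaRect(q[:,:2].astype(np.float32)); print(n,len(q),np.round(r[0],1),np.round(r[1],1),round(r[2],1),np.round(q.mean(0),1))
show('hub',428,-126,25,26,42);show('rim',428,-126,45,8,18);show('coup',637,-195,40,38,60)
show('brass',409,-281,30,28,40)
f=grab('top');Q=cloud(f)
P=Q;show('brass top',409,-281,20,28,42);show('brass rim',409,-281,24,12,24)
E
```

```text
[ 427.8 -126.6  124.4] [180.   0.  90.] 46.88106856179535 [[1.0, 0.0, -0.0, 426.68], [0.0, 0.95, 0.3, -49.76], [0.0, -0.3, 0.95, 267.65], [0.0, 0.0, 0.0, 1.0]]
hub 577 [ 427.6 -127.4] [23.9 22.3] 89.5 [ 427.7 -126.6   32.5]
rim 1796 [ 427.8 -127.4] [55.3 55.6] 78.4 [ 427.7 -124.8   13.8]
coup 1097 [ 636.4 -195.9] [31.2 32.3] 23.2 [ 634.1 -194.    45.7]
brass 102 [ 404.  -267.5] [16.3 30.9] 24.2 [ 409.1 -272.    31.5]
brass top 0 [0. 0.] [0. 0.] 0.0 [nan nan nan]
brass rim 0 [0. 0.] [0. 0.] 0.0 [nan nan nan]<stdin>:5: RuntimeWarning: Mean of empty slice.
  ret = um.true_divide(
```

View pics/w3.png

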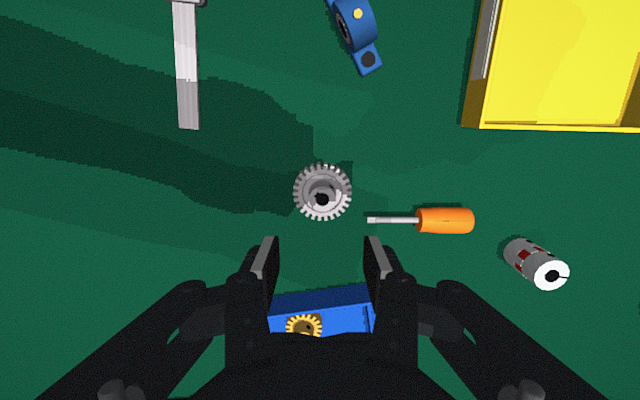

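The steel gear is at (322,193) with its hub on the closing line; the screwdriver tip (367,220) clears the right finger. The brass gear sits in the blue tray.

Request:
arm_command --pt "0.1 -1 0 20 0" --pt "0.1 0 0 35 0" --pt "0.1 0 0 25 0" --pt "0.1 0 0 15 0" --pt "0.1 0 0 8 0" --pt "0.1 0 0 3 0" --pt "0.1 0 0 0 0" --pt "0.1 0 0 0 0"

```text
t: 9.13
position: [428.4, -127.3, 19.2]
eef_rot: [179.9, 0.0, 90.0]
force: [-0.4, -0.1, 0.3]
gripper_width: 46.9
grasp_force: 0.0
```

Request:
arm_command --pt "-1 0 0 0 0" --pt "-1 0 0 0 0" --pt "-1 0 0 0 0" --pt "-1 0 0 0 0" --pt "-1 0 0 0 0" --pt "-1 0 0 0 0" --grip_force 50

```text
t: 9.63
position: [428.6, -127.1, 19.5]
eef_rot: [179.9, 0.0, 90.0]
force: [-0.8, 0.4, 4.8]
gripper_width: 21.8
grasp_force: 48.7
```

Request:
arm_command --pt "-1 0 0 -5 0" --pt "-1 0 0 -10 0" --pt "-1 0 0 -20 0" --pt "-1 0 0 -30 0" --pt "-1 0 0 -30 0" --pt "-1 -10 0 -10 0" --pt "-1 -20 0 0 0" --pt "-1 -25 0 0 0"

```text
t: 10.3
position: [428.3, -182.3, 124.4]
eef_rot: [179.9, 0.0, 90.1]
force: [0.3, -0.5, -3.5]
gripper_width: 21.6
grasp_force: 49.5
```

Request:
arm_command --pt "-1 -35 -2 0 0" --pt "-1 -38 -3 0 0" --pt "-1 -38 -2 0 0" --pt "-1 -30 -2 0 0" --pt "-1 -15 0 0 0" --pt "-1 -6.5 0 0 0" --pt "-1 0 0 0 0" --pt "-1 0 0 0 0"

```text
t: 10.97
position: [418.6, -343.7, 122.9]
eef_rot: [-180.0, -0.1, 90.0]
force: [1.0, -0.6, -3.4]
gripper_width: 21.6
grasp_force: 49.4
```

Request:
arm_command --pt "-1 0 0 20 0" --pt "-1 0 0 35 0" --pt "-1 0 0 20 0" --pt "-1 0 0 10 0" --pt "-1 0 0 8 0" --pt "-1 0 0 3 0" --pt "-1 0 0 0 0" --pt "-1 0 0 0 0"

```text
t: 11.63
position: [419.5, -344.6, 28.5]
eef_rot: [179.9, 0.1, 90.0]
force: [-0.1, 0.5, -2.4]
gripper_width: 21.7
grasp_force: 49.4
```

Request:
arm_command --pt "-1 0 0 1 0" --pt "-1 0 0 1 0" --pt "-1 0 0 1 0" --pt "-1 0 0 1 0" --pt "-1 0 0 0.8 0" --pt "-1 0 0 0.8 0" --pt "-1 0 0 0 0" --pt "-1 0 0 0 0"

```text
t: 12.3
position: [418.9, -344.6, 23.5]
eef_rot: [179.9, 0.1, 90.0]
force: [-5.7, 5.0, 11.6]
gripper_width: 21.4
grasp_force: 51.1
```

Request:
arm_command --pt "0.1 0 0 0 0" --pt "0.1 0 0 0 0" --pt "0.1 0 0 0 0" --pt "0.1 0 0 -10 0" --pt "0.1 0 0 -25 0" --pt "0.1 0 0 -35 0" --pt "0.1 5 8 -35 0" --pt "0.1 20 28 -5 0"

```text
t: 12.97
position: [454.8, -322.2, 139.1]
eef_rot: [179.6, 0.3, 89.8]
force: [1.7, -1.0, 0.1]
gripper_width: 46.9
grasp_force: 0.0
```

Request:
arm_command --pt "0.1 22 32 0 0" --pt "0.1 22 32 0 0" --pt "0.1 22 32 0 0" --pt "0.1 22 32 0 0" --pt "0.1 20 30 0 0" --pt "0.1 10 16 0 0" --pt "0.1 6 7 0 0" --pt "0.1 0 0 0 0"

```text
t: 13.63
position: [636.8, -194.1, 131.4]
eef_rot: [-180.0, -0.0, 90.1]
force: [0.5, -0.5, 0.2]
gripper_width: 46.9
grasp_force: 0.0
```

```bash
cat > s.py <<'E'
from h import *
import sys
def show(P,n,x,y,r,lo,hi):
    q=P[(np.hypot(P[...,0]-x,P[...,1]-y)<r)&(P[...,2]>lo)&(P[...,2]<hi)]
    if len(q)<5: print(n,'none');return
    r=cv2.minAreaRect(q[:,:2].astype(np.float32)); print(n,len(q),np.round(r[0],1),np.round(r[1],1),round(r[2],1),'mean',np.round(q.mean(0),1),'zsd %.2f'%q[:,2].std())
E
python3 - <<'E'
from s import *
f=grab('top','t2.png');P=cloud(f)
show(P,'brass hub',409,-281,16,30,42);show(P,'brass rim',409,-281,24,13,24)
show(P,'steel hub',419,-345,18,32,42);show(P,'steel rim',419,-345,32,13,24)
show(P,'coup',637,-195,30,38,60)
print(np.round(arm.sense()['position'],1))
E
```

```text
brass hub none
brass rim none
steel hub none
steel rim none
coup 164 [ 637.7 -192.2] [25.6 31.5] 57.6 mean [ 637.4 -192.2   45.2] zsd 2.14
[ 635.7 -195.1  131.6]
```

View pics/t2.png

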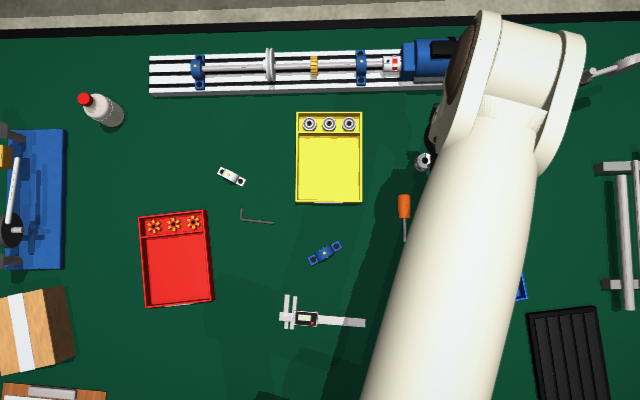

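The arm hides the blue tray in this view; coupling still stands at (424,161), as do the other parts. Going on with the coupling.

Request:
arm_command --pt "0.4 0 0 10 0" --pt "0.4 0 0 35 0" --pt "0.4 0 0 35 0" --pt "0.4 0 0 22 0" --pt "0.4 0 0 12 0" --pt "0.4 0 0 6 0" --pt "0.4 0 0 0 0" --pt "0.4 0 0 0 0" --grip_force 35

```text
t: 14.35
position: [636.1, -196.0, 13.0]
eef_rot: [179.9, 0.0, 90.0]
force: [-0.2, 0.6, 0.3]
gripper_width: 59.8
grasp_force: 0.0
```

Request:
arm_command --pt "-1 0 0 0 0" --pt "-1 0 0 0 0" --pt "-1 0 0 0 0" --pt "-1 0 0 0 0" --pt "-1 0 0 0 0" --pt "-1 0 0 0 0"

```text
t: 14.85
position: [636.6, -195.7, 13.4]
eef_rot: [179.9, 0.1, 90.0]
force: [-0.4, -1.4, 7.0]
gripper_width: 31.3
grasp_force: 34.4
```

Request:
arm_command --pt "-1 0 0 -5 0" --pt "-1 0 0 -10 0" --pt "-1 0 0 -25 0" --pt "-1 0 0 -35 0" --pt "-1 0 0 -35 0" --pt "-1 0 0 -15 0" --pt "-1 10 -4 0 0" --pt "-1 25 -10 0 0"

```text
t: 15.52
position: [622.6, -161.9, 137.6]
eef_rot: [179.9, 0.1, 89.9]
force: [1.2, 0.4, -1.2]
gripper_width: 30.7
grasp_force: 35.0
```

Request:
arm_command --pt "-1 37 -15 0 0" --pt "-1 37 -15 0 0" --pt "-1 37 -15 0 0" --pt "-1 37 -15 0 0" --pt "-1 37 -15 0 0" --pt "-1 37 -15 0 0" --pt "-1 37 -15 0 0" --pt "-1 37 -15 0 0"

```text
t: 16.18
position: [499.9, 137.3, 136.0]
eef_rot: [-180.0, 0.0, 90.0]
force: [0.6, 1.1, -0.6]
gripper_width: 31.4
grasp_force: 35.0
```

Request:
arm_command --pt "-1 37 -15 0 0" --pt "-1 37 -15 0 0" --pt "-1 37 -15 0 0" --pt "-1 37 -15 0 0" --pt "-1 25 -10 0 0" --pt "-1 14 -7 0 0" --pt "-1 0 0 0 0" --pt "-1 0 0 0 0"

```text
t: 16.85
position: [423.7, 323.0, 135.9]
eef_rot: [-179.9, 0.1, 90.1]
force: [-0.5, -1.2, -1.0]
gripper_width: 31.0
grasp_force: 35.0
```

```bash
python3 w.py w4.png; python3 - <<'E'
from s import *
f=grab('top','t3.png');P=cloud(f)
show(P,'brass hub',409,-281,16,30,42);show(P,'brass rim',409,-281,24,13,24)
show(P,'steel hub',419,-345,18,32,42);show(P,'steel rim',419,-345,32,13,24)
show(P,'coup gone?',637,-195,30,10,60)
E
```

```text
[424.3 322.3 136.1] [-180.    0.   90.] 31.01082759378682 [[1.0, -0.0, -0.0, 422.58], [0.0, 0.95, 0.3, 399.56], [-0.0, -0.3, 0.95, 278.91], [0.0, 0.0, 0.0, 1.0]]
brass hub 99 [ 408.1 -281. ] [22.2 20.3] 88.3 mean [ 408.1 -280.4   33.8] zsd 1.65
brass rim 156 [ 407.5 -280.6] [38.  38.7] 17.8 mean [ 407.6 -278.2   17.5] zsd 2.28
steel hub 114 [ 418.2 -343.6] [22.3 22.9] 0.8 mean [ 417.9 -343.1   35.7] zsd 1.79
steel rim 407 [ 418.3 -343.9] [54.9 54.9] 69.7 mean [ 418.6 -342.4   16.9] zsd 2.03
coup gone? none
```

View pics/w4.png

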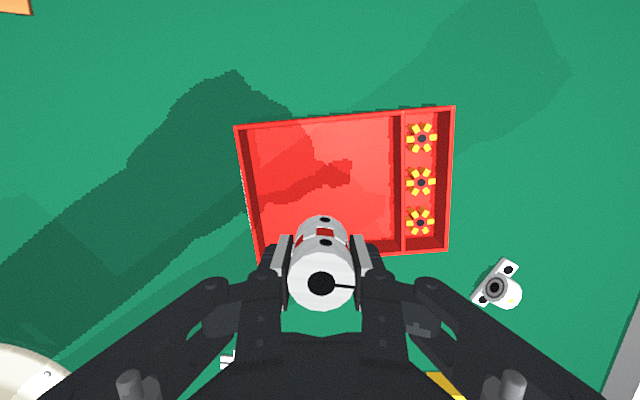

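Both gears lie flat at floor height in the blue tray. The coupling is held upright at (322,265) over the red bay.

Request:
arm_command --pt "-1 0 0 20 0" --pt "-1 0 0 35 0" --pt "-1 0 0 30 0" --pt "-1 0 0 13 0" --pt "-1 0 0 8 0" --pt "-1 0 0 6 0" --pt "-1 0 0 0 0" --pt "-1 0 0 0 0"

```text
t: 17.62
position: [425.4, 322.6, 25.5]
eef_rot: [179.9, -0.0, 90.0]
force: [-0.3, 0.1, -1.1]
gripper_width: 30.9
grasp_force: 34.9
```

Request:
arm_command --pt "-1 0 0 1 0" --pt "-1 0 0 1 0" --pt "-1 0 0 1 0" --pt "-1 0 0 1 0" --pt "-1 0 0 1 0" --pt "-1 0 0 1 0" --pt "-1 0 0 0 0" --pt "-1 0 0 0 0"

```text
t: 18.28
position: [424.7, 322.6, 18.5]
eef_rot: [-180.0, 0.0, 90.0]
force: [-1.2, 0.2, -0.6]
gripper_width: 30.8
grasp_force: 34.9
```

Request:
arm_command --pt "-1 0 0 0.6 0" --pt "-1 0 0 0.6 0" --pt "-1 0 0 0.6 0" --pt "-1 0 0 0 0" --pt "-1 0 0 0 0"

```text
t: 18.7
position: [424.8, 322.7, 17.4]
eef_rot: [180.0, -0.0, 90.0]
force: [-2.3, -1.5, 6.1]
gripper_width: 31.1
grasp_force: 35.7
```

Request:
arm_command --pt "0.4 0 0 0 0" --pt "0.4 0 0 0 0" --pt "0.4 0 0 0 0" --pt "0.4 0 0 -8 0" --pt "0.4 0 0 -25 0" --pt "0.4 0 0 -35 0" --pt "0.4 0 0 -35 0" --pt "0.4 -11 19 -12 0"

```text
t: 19.37
position: [443.4, 313.6, 137.8]
eef_rot: [179.8, -0.2, 90.1]
force: [0.4, -0.2, 1.2]
gripper_width: 59.7
grasp_force: 0.0
```

Request:
arm_command --pt "0.1 -19 32 0 0" --pt "0.1 -19 32 0 0" --pt "0.1 -19 32 0 0" --pt "0.1 -19 32 0 0" --pt "0.1 -17 30 0 0" --pt "0.1 -9 16 0 0" --pt "0.1 0 0 0 0.12" --pt "0.1 0 0 0 0.12"

```text
t: 20.03
position: [618.8, 208.5, 131.6]
eef_rot: [-180.0, 0.0, 75.8]
force: [-0.6, 0.7, -0.3]
gripper_width: 47.3
grasp_force: 0.0
```

Request:
arm_command --pt "0.1 0 0 0 0.12" --pt "0.1 0 0 0 0.12" --pt "0.1 0 0 0 0.012" --pt "0.1 0 0 0 0" --pt "0.1 0 0 0 0" --grip_force 50

```text
t: 20.45
position: [617.8, 209.7, 132.0]
eef_rot: [180.0, -0.0, 62.0]
force: [0.3, 0.1, -0.5]
gripper_width: 47.0
grasp_force: 0.0
```

```bash
python3 w.py w5.png; python3 - <<'E'
from s import *
P=np.load('wrist.npz')['P']
show(P,'grey all',617.7,209.4,45,5,42); show(P,'grey foot',617.7,209.4,45,5,12)
show(P,'coup',425,322.7,30,44,60)
E
```

```text
[617.7 209.7 132. ] [180.  -0.  62.] 46.85277180060828 [[0.88, 0.45, 0.14, 652.34], [-0.47, 0.84, 0.26, 277.2], [0.0, -0.3, 0.95, 275.1], [0.0, 0.0, 0.0, 1.0]]
grey all 1172 [618.1 210. ] [61.7 18.4] 61.7 mean [620.7 214.6  23. ] zsd 11.89
grey foot 460 [618.2 210. ] [61.7 17.7] 61.6 mean [621.9 217.    9.2] zsd 1.07
coup 1272 [424.1 322.1] [31.5 32.5] 56.5 mean [426.2 322.1  49.8] zsd 1.55
```

View pics/w5.png

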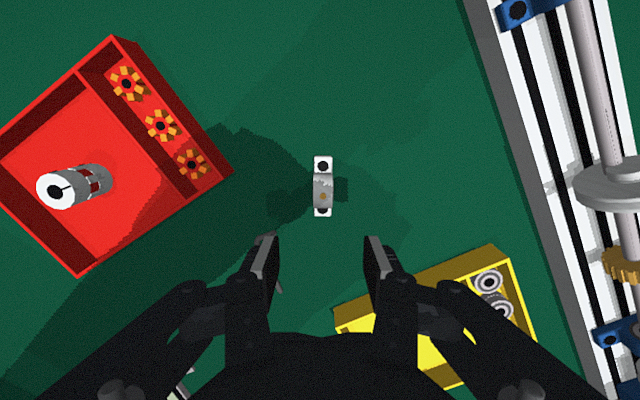

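The coupling stands in the red bay (top at z 50). The grey bearing is square between the fingers at (322,188).

Request:
arm_command --pt "0.1 0 0 20 0" --pt "0.1 0 0 35 0" --pt "0.1 0 0 33 0" --pt "0.1 0 0 18 0" --pt "0.1 0 0 10 0" --pt "0.1 0 0 6 0" --pt "0.1 0 0 0 0" --pt "0.1 0 0 0 0"

```text
t: 21.17
position: [618.4, 209.9, 11.1]
eef_rot: [179.9, -0.1, 61.8]
force: [-0.3, -0.3, -0.3]
gripper_width: 46.9
grasp_force: 0.0
```

Request:
arm_command --pt "-1 0 0 0 0" --pt "-1 0 0 0 0" --pt "-1 0 0 0 0" --pt "-1 0 0 0 0" --pt "-1 0 0 0 0" --pt "-1 0 0 0 0"

```text
t: 21.67
position: [618.6, 209.9, 11.4]
eef_rot: [179.9, -0.1, 61.8]
force: [0.8, 0.4, 5.8]
gripper_width: 17.2
grasp_force: 50.5
```

Request:
arm_command --pt "-1 0 0 -5 0" --pt "-1 0 0 -10 0" --pt "-1 0 0 -25 0" --pt "-1 0 0 -35 0" --pt "-1 0 0 -35 0" --pt "-1 0 0 -12 0" --pt "-1 0 0 0 -0.12" --pt "-1 0 0 0 -0.12"

```text
t: 22.33
position: [618.3, 209.8, 133.6]
eef_rot: [179.9, -0.1, 75.9]
force: [0.3, 0.7, -2.2]
gripper_width: 17.1
grasp_force: 49.4
```

Request:
arm_command --pt "-1 0 0 0 -0.12" --pt "-1 0 0 0 -0.107" --pt "-1 0 0 0 0" --pt "-1 0 0 0 0"

```text
t: 22.67
position: [617.7, 209.6, 131.7]
eef_rot: [-180.0, 0.0, 88.4]
force: [0.4, 0.4, -1.4]
gripper_width: 16.9
grasp_force: 49.4
```

Request:
arm_command --pt "-1 -20 5 0 0" --pt "-1 -35 8 0 0" --pt "-1 -35 8 0 0" --pt "-1 -35 8 0 0" --pt "-1 -35 8 0 0" --pt "-1 -28 7 0 0" --pt "-1 -18.6 4.1 0 0" --pt "-1 0 0 0 0"

```text
t: 23.33
position: [661.1, -2.0, 131.5]
eef_rot: [-180.0, 0.1, 88.1]
force: [0.2, 0.3, -1.7]
gripper_width: 17.2
grasp_force: 49.4
```

Request:
arm_command --pt "-1 0 0 0 0" --pt "-1 0 0 0 0"

```text
t: 23.5
position: [660.6, 2.4, 131.7]
eef_rot: [-180.0, -0.0, 88.5]
force: [0.5, 0.2, -1.3]
gripper_width: 16.8
grasp_force: 49.4
```

```bash
python3 w.py w6.png
```

```text
[660.5   2.8 131.7] [-180.    -0.    88.5] 17.029332001786038 [[1.0, 0.03, 0.01, 661.53], [-0.03, 0.95, 0.3, 78.69], [0.0, -0.3, 0.95, 274.77], [0.0, 0.0, 0.0, 1.0]]
```

View pics/w6.png

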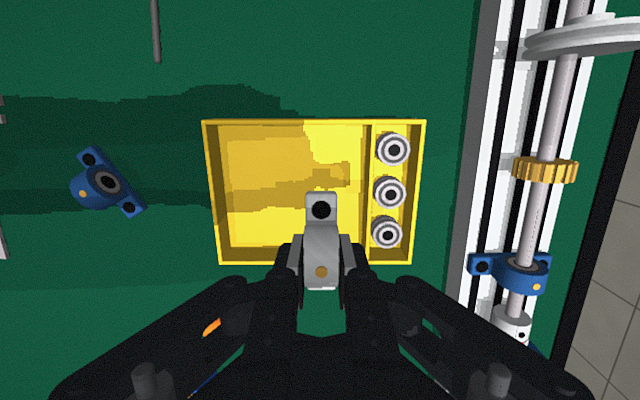

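The grey bearing is held upright at (322,235), aligned with the yellow bay (220–370 × 125–265), clear of the ball bearings' divider at (367).

Request:
arm_command --pt "-1 0 0 20 0" --pt "-1 0 0 35 0" --pt "-1 0 0 30 0" --pt "-1 0 0 13 0" --pt "-1 0 0 8 0" --pt "-1 0 0 6 0" --pt "-1 0 0 1 0" --pt "-1 0 0 0 0"

```text
t: 24.22
position: [661.4, 2.2, 20.1]
eef_rot: [179.9, -0.0, 88.6]
force: [-0.2, -0.6, -1.8]
gripper_width: 16.9
grasp_force: 49.4
```

Request:
arm_command --pt "-1 0 0 1 0" --pt "-1 0 0 0.7 0" --pt "-1 0 0 0.7 0" --pt "-1 0 0 0.7 0" --pt "-1 0 0 0 0" --pt "-1 0 0 0 0"

```text
t: 24.72
position: [660.7, 1.9, 15.8]
eef_rot: [180.0, 0.0, 88.6]
force: [0.9, 0.2, -2.4]
gripper_width: 16.9
grasp_force: 49.4
```

Request:
arm_command --pt "-1 0 0 0.6 0" --pt "-1 0 0 0.6 0" --pt "-1 0 0 0.5 0" --pt "-1 0 0 0 0" --pt "-1 0 0 0 0"

```text
t: 25.13
position: [660.8, 1.9, 15.4]
eef_rot: [179.9, 0.0, 88.6]
force: [-4.8, -0.3, 8.4]
gripper_width: 17.1
grasp_force: 50.8
```

Request:
arm_command --pt "-0.3 0 0 0 0" --pt "-0.3 0 0 0 0" --pt "-0.3 0 0 0 0" --pt "-0.3 0 0 -8 0" --pt "-0.3 0 0 -25 0" --pt "-0.3 0 0 -35 0" --pt "-0.3 0 0 -35 0" --pt "-0.3 0 -10 -12 0"

```text
t: 25.8
position: [653.0, 2.1, 134.9]
eef_rot: [179.6, -0.0, 88.6]
force: [1.2, -0.1, 0.5]
gripper_width: 29.3
grasp_force: 0.0
```

Request:
arm_command --pt "0.1 1 -35 0 0" --pt "0.1 1 -38 0 0" --pt "0.1 1 -38 0 0" --pt "0.1 1 -38 0 0" --pt "0.1 1 -32 0 0" --pt "0.1 1 -17.7 0 0" --pt "0.1 0 0 0 -0.12" --pt "0.1 0 0 0 -0.12"

```text
t: 26.47
position: [451.5, 13.2, 130.2]
eef_rot: [179.9, 0.0, 102.6]
force: [-0.2, 0.2, 0.3]
gripper_width: 46.8
grasp_force: 0.0
```

Request:
arm_command --pt "0.1 0 0 0 -0.12" --pt "0.1 0 0 0 -0.12" --pt "0.1 0 0 0 -0.047" --pt "0.1 0 0 0 0" --pt "0.1 0 0 0 0" --grip_force 60

```text
t: 26.88
position: [452.3, 13.1, 129.4]
eef_rot: [180.0, 0.0, 118.7]
force: [-0.7, 0.1, -0.7]
gripper_width: 47.1
grasp_force: 0.0
```

```bash
python3 w.py w7.png; python3 - <<'E'
from s import *
P=np.load('wrist.npz')['P']
show(P,'blue all',452.4,13.5,45,5,50); show(P,'blue foot',452.4,13.5,45,5,12)
P=cloud(grab('top'));show(P,'grey top',660.7,1.9,25,34,50);show(P,'grey foot',660.7,1.9,45,10,15)
E
```

```text
[452.3  13.1 129.3] [180.    0.  118.6] 46.97888084425802 [[0.88, -0.46, -0.14, 414.58], [0.48, 0.84, 0.26, 80.22], [0.0, -0.3, 0.95, 272.49], [0.0, 0.0, 0.0, 1.0]]
blue all 1620 [452.5  13.1] [19.9 75.7] 28.5 mean [449.4  18.7  26.5] zsd 14.03
blue foot 633 [452.4  13.1] [19.4 75.8] 28.2 mean [448.1  21.1  10.6] zsd 0.92
grey top 100 [660.    3.8] [24.9 17.2] 88.9 mean [659.7   3.4  37.5] zsd 1.82
grey foot 85 [676.    1.8] [59.5 51.7] 88.8 mean [662.5   4.2  12. ] zsd 1.23
```

Aligned; the grey bearing stands in place. Picking up the blue bearing.

Request:
arm_command --pt "0.1 0 0 20 0" --pt "0.1 0 0 35 0" --pt "0.1 0 0 30 0" --pt "0.1 0 0 16 0" --pt "0.1 0 0 10 0" --pt "0.1 0 0 5 0" --pt "0.1 0 0 0 0" --pt "0.1 0 0 0 0"

```text
t: 27.65
position: [452.8, 13.1, 14.0]
eef_rot: [179.9, 0.0, 118.7]
force: [0.0, -0.1, 0.2]
gripper_width: 47.0
grasp_force: 0.0
```

Request:
arm_command --pt "-1 0 0 0 0" --pt "-1 0 0 0 0" --pt "-1 0 0 0 0" --pt "-1 0 0 0 0" --pt "-1 0 0 0 0" --pt "-1 0 0 0 0"

```text
t: 28.15
position: [453.1, 13.1, 14.2]
eef_rot: [179.9, 0.1, 118.8]
force: [-0.1, 0.2, 6.3]
gripper_width: 19.2
grasp_force: 59.6
```

Request:
arm_command --pt "-1 0 0 -5 0" --pt "-1 0 0 -10 0" --pt "-1 0 0 -25 0" --pt "-1 0 0 -35 0" --pt "-1 0 0 -35 0" --pt "-1 0 0 -12 0" --pt "-1 0 0 0 0.12" --pt "-1 0 0 0 0.12"

```text
t: 28.82
position: [452.7, 13.1, 136.4]
eef_rot: [179.9, 0.0, 104.7]
force: [0.4, 0.3, -2.8]
gripper_width: 18.9
grasp_force: 59.1
```

Request:
arm_command --pt "-1 0 0 0 0.12" --pt "-1 0 0 0 0.12" --pt "-1 0 0 0 0.043" --pt "-1 0 0 0 0" --pt "-1 0 0 0 0"

```text
t: 29.23
position: [452.0, 13.1, 134.9]
eef_rot: [-180.0, 0.0, 88.9]
force: [0.5, -0.5, -3.3]
gripper_width: 19.3
grasp_force: 59.0
```

Request:
arm_command --pt "-1 -1 20 0 0" --pt "-1 -1.7 35 0 0" --pt "-1 -1.5 38 0 0" --pt "-1 -1.5 33 0 0" --pt "-1 -1 15 0 0" --pt "-1 0 6.9 0 0" --pt "-1 0 0 0 0" --pt "-1 0 0 0 0"

```text
t: 29.9
position: [599.2, 3.4, 134.6]
eef_rot: [-179.9, -0.0, 88.8]
force: [-0.1, 0.0, -3.6]
gripper_width: 19.1
grasp_force: 59.7
```

Request:
arm_command --pt "-1 0 0 20 0" --pt "-1 0 0 35 0" --pt "-1 0 0 30 0" --pt "-1 0 0 13 0" --pt "-1 0 0 8 0" --pt "-1 0 0 4 0" --pt "-1 0 0 2 0" --pt "-1 0 0 0 0"

```text
t: 30.57
position: [600.6, 3.3, 24.4]
eef_rot: [179.9, -0.0, 88.8]
force: [-0.4, -0.5, -2.7]
gripper_width: 19.3
grasp_force: 59.7
```

Request:
arm_command --pt "-1 0 0 1 0" --pt "-1 0 0 0.7 0" --pt "-1 0 0 0.7 0" --pt "-1 0 0 0.7 0" --pt "-1 0 0 0 0" --pt "-1 0 0 0 0"

```text
t: 31.07
position: [599.9, 3.3, 19.9]
eef_rot: [-180.0, 0.0, 88.8]
force: [0.5, -0.3, -2.6]
gripper_width: 19.2
grasp_force: 59.7
```

Request:
arm_command --pt "-1 0 0 0.7 0" --pt "-1 0 0 0.6 0" --pt "-1 0 0 0.6 0" --pt "-1 0 0 0.5 0" --pt "-1 0 0 0 0" --pt "-1 0 0 0 0"

```text
t: 31.57
position: [599.9, 3.3, 18.3]
eef_rot: [180.0, -0.0, 88.8]
force: [-4.4, 0.1, 6.3]
gripper_width: 18.9
grasp_force: 60.9
```

Request:
arm_command --pt "-0.3 0 0 0 0" --pt "-0.3 0 0 0 0" --pt "-0.3 0 0 0 0" --pt "-0.3 0 0 -8 0" --pt "-0.3 0 0 -25 0" --pt "-0.3 0 0 -35 0" --pt "-0.3 0 0 -35 0" --pt "-0.3 0 -10 -20 0"

```text
t: 32.23
position: [591.6, 3.5, 144.8]
eef_rot: [179.7, -0.0, 88.8]
force: [1.2, -0.4, 2.2]
gripper_width: 29.9
grasp_force: 0.0
```

Request:
arm_command --pt "-0.3 0 -30 0 0" --pt "-0.3 0 -35 0 0" --pt "-0.3 0 -35 0 0" --pt "-0.3 0 -35 0 0" --pt "-0.3 0 -35 0 0" --pt "-0.3 0 -15 0 0" --pt "-0.3 0 0 0 0" --pt "-0.3 0 0 0 0"

```text
t: 32.9
position: [405.1, 7.4, 141.5]
eef_rot: [179.9, -0.0, 88.8]
force: [-0.4, 0.4, -0.0]
gripper_width: 29.7
grasp_force: 0.0
```

```bash
python3 - <<'E'
from s import *
P=cloud(grab('top','t4.png'))
show(P,'brass hub',409,-281,16,30,42);show(P,'steel hub',419,-345,18,32,42)
show(P,'brass rim',409,-281,24,13,24);show(P,'steel rim',419,-345,32,13,24)
show(P,'coup',425,322.7,25,44,60)
show(P,'grey top',660.7,1.9,25,34,50);show(P,'blue top',600,3.3,25,40,55);show(P,'blue',600,3.3,45,10,17)
show(P,'driver',547,-154,45,20,40);show(P,'hex',531,160,55,2.5,12)
print(arm.sense()['position'])
E
```

```text
brass hub 99 [ 408.2 -280.3] [21.9 20.8] 61.7 mean [ 408.  -280.6   33.9] zsd 1.72
steel hub 115 [ 418.1 -343.7] [22.3 23.3] 0.0 mean [ 418.  -343.2   35.8] zsd 1.79
brass rim 151 [ 407.4 -280.9] [38.  38.1] 54.5 mean [ 407.7 -278.5   17.4] zsd 2.10
steel rim 392 [ 417.8 -343.6] [55.2 54.5] 16.3 mean [ 418.4 -342.3   16.9] zsd 1.97
coup 197 [424.2 322.7] [30.  30.9] 75.6 mean [423.7 322.2  49.8] zsd 2.08
grey top 98 [659.5   1.8] [25.  18.7] 87.6 mean [659.6   3.1  37.6] zsd 2.14
blue top 116 [598.2   4.9] [28.8 18.7] 89.0 mean [598.7   4.   43.3] zsd 2.22
blue 157 [581.8   6.9] [78.2 51.4] 88.7 mean [596.5   4.7  13.4] zsd 1.69
driver 210 [ 546.9 -153.1] [23.  48.1] 88.8 mean [ 546.8 -153.7   23.6] zsd 2.14
hex 237 [528.6 159.8] [106.2  97.9] 48.1 mean [527.  164.5   4.3] zsd 1.54
[405.61368063   7.41431147 141.26024608]
```

View pics/t4.png

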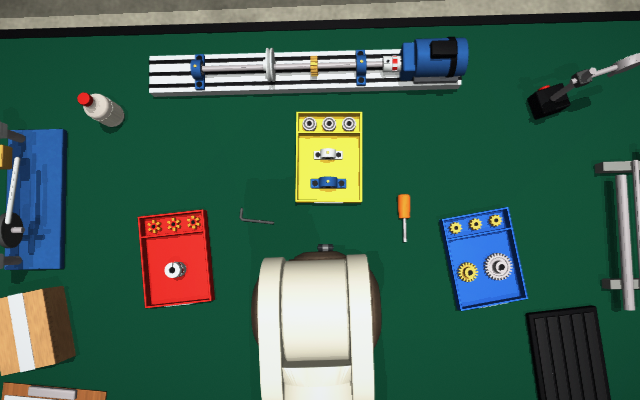

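All five parts are in their bays: gears (468,272) and (498,267), bearings (328,155) and (328,183), coupling (175,270). The screwdriver (404,215) and hex key (255,217) have not moved, and the arm is clear.

```bash
python3 -c "
from rig import arm
print(arm.hand_in())"
```

```text
the job is handed in; nothing more can be done
None
```

I've handed the job in at about 33 s of the 122 s allowed: the final top view shows all five parts in the large bays of their own trays, set down the right way up, with the screwdriver and hex key where they were; the hand-in gave no verdict.

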